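Ready the mixing well for filling

TASK

I am about to measure fine powder at this dental bench: first turn the suction knob on the white extractor unit fully anticlockwise to its stop, so that the extractor is off. Then pick up the eight-sided porcelain mixing well that lies on its side, turn it so that its hollow faces straight up, and hold it still at least 15 cm above the bench, clear of everything, for me to fill; finish while holding it, do not put it down. Do not knock over the bottle or the jar, and do not shove the plaster tooth model about.

Things in the scene. Friction and masses are not known exactly. Their poses are not given: they have to be found in the camera images.
- dish_mid (a point): centre of the white porcelain mixing well, a regular eight-sided prism 44 mm across flats, 46 mm long, 100 to 210 g. It lies on a flat, long axis level, centre 22 mm above the bench; the two upright flats at its sides (13 to 31 mm above the bench) can be pinched. One end is closed, the other has the hollow. x axis: along the prism, out of the hollow; z: up at the start.
- dish_mouth (a point): middle of the open end of the mixing well, 23 mm from its centre: the mouth of a blind eight-sided hollow 28 mm wide and 20 mm deep, walls 8 mm. At the start it may face any level direction within about 115 degrees of straight towards the robot. Same axes as the centre: x points out of the hollow.
- suction (a joint): angle of the suction knob in rad: 0 is fully anticlockwise, seen from above, against its stop (off); it grows clockwise up to 4.7. It starts part way, between 0.7 and 1.4, turns with a light friction of about 0.04 N m and stays where it is left.
- suction_grip (a point): on the upright axis of the suction knob, at the height to grip it. The knob is a black disc of 22 mm radius with a raised bar across it, 42 mm long, 14 mm thick, rising 30 mm above the disc (its top 7 mm above this point), on top of the extractor unit. The x axis of this point lies along the bar and turns with the knob; z points up.
- unit: the white extractor unit, fixed to the bench, a box 160 x 180 x 70 mm (x, y, z) with a dark slotted grille on the face towards the robot; origin at the centre of its underside.
- bottle: loose white bottle, 52 mm diameter, 120 mm tall, upright; origin at the centre of its underside, z up
- jar: loose glass jar with a grey lid, 64 mm diameter, 70 mm tall, upright; origin at the centre of its underside, z up
- model: loose plaster tooth model, 60 x 70 mm and 30 mm high; origin at the centre of its underside
Mind the look-alikes: they are no part of the job. What is shaped like the part that bears dish_mid but purple or yellow is not meant.

How it is judged (in metres and radians):
On the way, in this order (a step that is already met when the one before it is completed fails the run):
1. the suction knob is turned fully anticlockwise, to its stop, with the mixing well still on the bench (value of joint suction below 0.1 rad and height (world z) of dish_mid below 0.05 m), for 0.2 s.
2. the mixing well is held up in the fingers with its hollow upward (angle between dish_mid's own x axis and vertical below 0.26 rad and height (world z) of dish_mid above 0.13 m and contact force between dish and the fingers above 1 N), for 0.2 s.
At the end, for the whole second after the job is handed in: The suction knob is within 0.12 rad of its anticlockwise stop, and the mixing well is held still by the fingers alone, its centre more than 13 cm above the bench and the axis of its hollow within 15 degrees of straight up (all of step 2 and value of joint suction below 0.12 rad and contact force between dish and unit below 0.1 N and contact force between dish and bottle below 0.1 N and contact force between dish and jar below 0.1 N and linear speed of dish below 0.03 m/s and angular speed of dish below 0.3 rad/s); the arm keeps its last pose, push and grip.
It fails at once if the bottle is knocked over (angle between bottle's own z axis and vertical above 0.5 rad).
It fails at once if the jar is knocked over (angle between jar's own z axis and vertical above 0.5 rad).
It fails at once if the plaster model is shoved more than 4 cm (distance of model from where it was at the start of the episode above 0.04 m).
It also fails if it takes over 70 s, if anything falls off the work surface, if the arm or the gripper's body presses on something with over 40 N, if the wrist force passes 120 N, or if a joint passes its speed limit or range.

ROBOT

A 6-joint arm with a two-finger parallel gripper is mounted at the origin on the work surface. World frame = base frame: x ahead of the robot, y to its left, z up, the work surface at z = 0. Lengths are in mm, angles in rad, forces in N, time in s.
With the tool pointing down it reaches from about 350 to 875 mm from the base axis. Payload 4.2 kg.
Tool frame: the origin (TCP) lies at the very end of the fingers, on their centre line; the grasp point (between the pads) lies 19 mm behind it; z points along the fingers, y is the line along which they close (so a half turn about z gives the same grasp; the last joint's range is limited). The gripper opens to 85 mm and grips with 20 to 120 N. Pads are 22 mm wide; open, the fingers measure 114 mm over their backs; the gripper's body (76 mm by 85 mm) begins 54 mm behind the grasp point. The pads swing forward as they close: fully open they stand 13 mm farther back than shut.
Start: joints at [-1.015, 0.385, 0.008, 0, -1.194, -0.259], TCP at [182.804, -597.647, 231.312] pointing down, gripper open.
Joint ranges: [-3.14, 3.14], [-1.21, 2.06], [-1.07, 1.41], [-3.16, 2.05], [-2.99, -0.16], [-3.1, 3.1]. Speed limits (rad/s): [2.79, 2.79, 3.14, 3.14, 3.14, 3.14].

INTERFACE

Orientations are given as a unit quaternion [x, y, z, w].
In Python, from bench import arm gives the robot as it stands.
- The arm moves only by the tool servo_tool, never from a script. Its argument "rows" is a list that holds one entry, the list of rows, each a list of 7 numbers: the finger opening in mm, from 0 to 85.4, then the shift along the tool's x, y, z in mm, then the turn, a rotation vector about the tool's x, y, z in rad. A call has 1 to 10 rows; each row is the pose to reach, as a shift and turn from the pose commanded when the call began, along the tool's axes at that moment; what a row does not reach only later rows make up. A row lasts 1/8 s, in which the tool goes at most 62.5 mm and 10.7 degrees, less where a joint would pass 70% of its speed; a pose out of reach is approached as far as the arm can. A call with a gripper value outside its range is refused whole. The fingers move at their own pace and stop on an object; the grip force is fixed at half the most. Time passes only in rows, so rows that repeat a pose let the fingers close. It gives the time, the measured TCP pose, the force, the opening and the grip force at its end, in the units of the state.
- arm.read_state(): the state, without advancing time (a new reading comes with each control period).
- arm.get_image(name): name is "scene" or "top" or "wrist"; returns the picture (480x640x3 uint8, red, green, blue); there is no depth.
- arm.camera_params(name): a dict with "intrinsics" (3x3 intrinsics, pixels), "D" ([k1, k2, p1, p2, k3] as OpenCV has them; the pictures are not rectified), "R" (3x3) and "t" (3): a world point X has camera coordinates R X + t. Camera axes: x right, y down, z forward; pixel columns grow to the right and rows downward; lengths in mm; the calibration is good to about 2 mm. A picture is of the moment at which its call begins: read the wrist's pose just before it. camera_params takes no time and is no camera call; for the wrist camera it gives the pose at the moment of the call.
- arm.job_done(): hands the job in; it is judged then, once.
The state is a dict: "clock": time; "joints": joint angles; "joint_vel": joint speeds; "joint_efforts": joint torques, N m; "position": TCP position; "ee_rot": TCP orientation; "contact_force": force on the tool from outside, world axes, zero at the start; "wrist_torque": the same for the moment, N m; "gripper_width": finger opening in mm; "grasp_force": force on a finger pad.
Only numpy, scipy, OpenCV 4.12 (cv2) and the standard library are available. Lean on these libraries where they do the work, as an engineer would, in place of code of your own. Each camera call takes 0.05 s, during which the arm holds its last target. There are 200 camera calls.

## Working session

There is one attempt and no reset: what is moved stays moved. The work goes in short steps, Python scripts to look and compute and a tool call to move; the robot and the scene stay as the last step left them, time stands still between calls to the robot, and variables do not carry over. Pictures are saved under pics/ and viewed, at most 10 in all, crops included, and the job is handed in when it is done.

Besides the shell and the picture viewer there is one more tool, called after "Call:" in YAML: its name, and indented under it one key for each argument. servo_tool: Moves the arm, as the interface text tells. Its arguments: {"type":"object","properties":{"rows":{"type":"array"}},"required":["rows"]}

```bash
mkdir -p pics; ls
python3 - <<'E'
from bench import arm
import cv2,numpy as np
for n in("scene","top"):
    im=arm.get_image(n); cv2.imwrite(f"pics/{n}0.png",im[...,::-1]); p=arm.camera_params(n)
    print(n,np.round(p["intrinsics"],1).tolist(),p["D"],np.round(p["R"],3).tolist(),np.round(p["t"],1), -np.array(p["R"]).T@p["t"])
print(arm.read_state())
E
```

```text
pics
scene [[517.3, 0.0, 320.2], [0.0, 517.3, 237.0], [0.0, 0.0, 1.0]] [-0.12025059  0.          0.          0.          0.        ] [[-0.818, 0.575, -0.013], [0.463, 0.644, -0.609], [-0.342, -0.504, -0.793]] [ 458.9 -253.9 1453.8] [ 989.40966144  632.4845749  1004.80837569]
top [[464.6, 0.0, 320.8], [0.0, 464.6, 238.7], [0.0, 0.0, 1.0]] [-0.04569396  0.          0.          0.          0.        ] [[-0.022, -1.0, 0.006], [-0.981, 0.02, -0.192], [0.192, -0.011, -0.981]] [ 97.8 574.  836.7] [404.39858345  94.97532599 930.83091724]
{'clock': 0.1, 'joints': array([-1.01539348e+00,  3.85500001e-01,  6.75338670e-03, -4.32489586e-04,
       -1.19399223e+00, -2.58579649e-01]), 'joint_vel': array([-0.00049806, -0.00175176,  0.00238398,  0.0026658 ,  0.00028913,
        0.00067787]), 'joint_efforts': array([-1.08244181e-03, -3.93319952e+01,  1.88928866e+01,  4.19796199e+00,
       -2.57013860e-03,  6.53332791e-06]), 'position': array([ 182.65330603, -597.16894178,  230.3154974 ]), 'ee_rot': array([-1.47788420e-01,  9.89018503e-01,  9.71487639e-04, -1.99892787e-04]), 'contact_force': array([-0.47050111, -0.08078466,  0.27983246]), 'wrist_torque': array([ 0.04807048,  0.02670163, -0.04327507]), 'grasp_force': 0.0, 'gripper_width': 85.5649435421629}
```

View pics/top0.png

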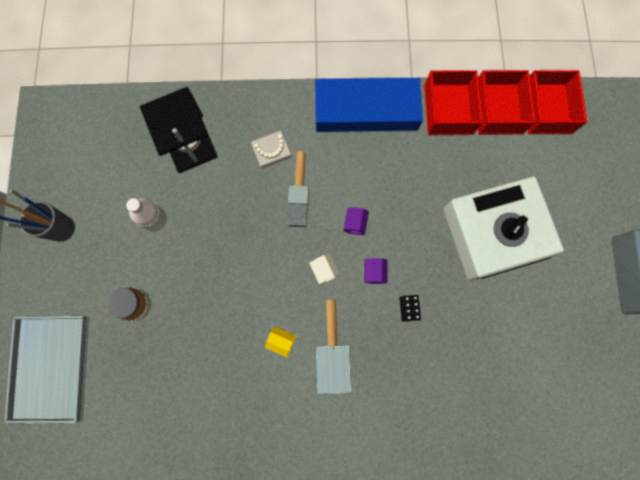

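View pics/scene0.png

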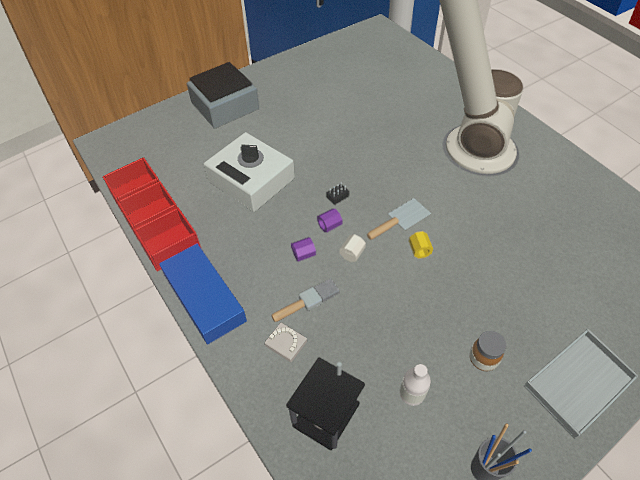

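The top view shows the dish candidates: white prism (322,269), purple (355,221) and (375,271), and yellow (280,342). Only the white one fits the description. In the scene view it is at (352,248). The knob is at top (512,229), scene (250,153). I'll confirm with one enlarged crop and measure.

```bash
cat > h.py <<'E'
from bench import arm
import cv2,numpy as np
from scipy.spatial.transform import Rotation as Rn
def ray(p,uv):
    n=cv2.undistortPoints(np.array([[uv]],float),np.array(p["intrinsics"]),np.array(p["D"]))[0,0]
    R=np.array(p["R"]); return -R.T@p["t"], R.T@np.array([*n,1.])
def plane(p,uv,z):
    c,d=ray(p,uv); return c+d*(z-c[2])/d[2]
def cross(a,b):
    (c1,d1),(c2,d2)=a,b; s=np.linalg.lstsq(np.c_[d1,-d2],c2-c1,rcond=None)[0]
    x,y=c1+s[0]*d1,c2+s[1]*d2; return (x+y)/2,np.linalg.norm(x-y)
def proj(p,X):
    return cv2.projectPoints(np.array([X],float),cv2.Rodrigues(np.array(p["R"]))[0],np.array(p["t"],float),np.array(p["intrinsics"]),np.array(p["D"]))[0][0,0]
def totool(X,s=None):
    s=s or arm.read_state(); return Rn.from_quat(s["ee_rot"]).inv().apply(np.array(X)-s["position"])
E
python3 - <<'E'
from h import *
T=cv2.imread("pics/top0.png");S=cv2.imread("pics/scene0.png")
c=lambda I,u,v,h:cv2.resize(I[v-h:v+h,u-h:u+h],(300,300),interpolation=cv2.INTER_CUBIC)
cv2.imwrite("pics/crop1.png",np.vstack([np.hstack([c(T,322,269,25),c(T,512,226,30)]),np.hstack([c(S,352,248,25),c(S,250,155,30)])]))
pt,ps=arm.camera_params("top"),arm.camera_params("scene")
print("dish",plane(pt,(322,268),30),plane(ps,(353,247),30))
print("knob disc",plane(pt,(512,229),73),plane(ps,(250,157),73))
for nm,uv,z in(("bottle",(143,212),40),("jar",(125,303),70),("purp1",(355,221),30),("purp2",(375,271),30),("yel",(280,342),30),("spat",(331,310),10)):print(nm,plane(pt,uv,z).round())
E
```

```text
dish [522.62135852  84.20694613  30.        ] [524.34556046  81.80125934  30.        ]
knob disc [ 583.89713727 -279.76818845   73.        ] [ 585.59988856 -280.65195929   73.        ]
bottle [640. 437.  40.]
jar [459. 451.  70.]
purp1 [615.  16.  30.]
purp2 [515. -19.  30.]
yel [383. 167.  30.]
spat [442.  68.  10.]
```

View pics/crop1.png

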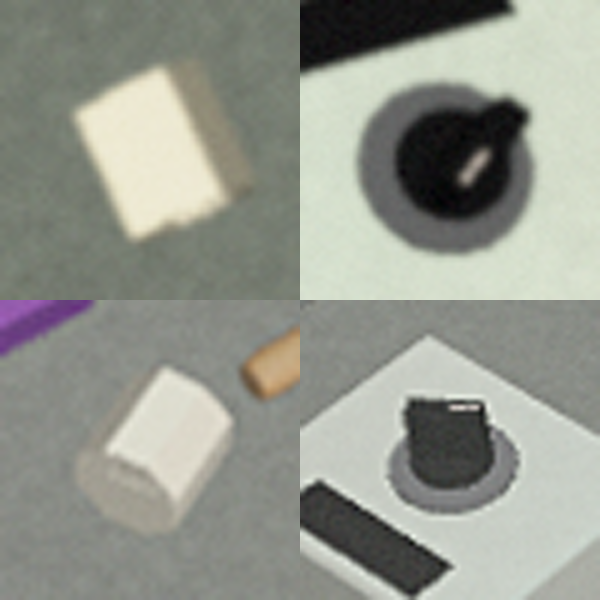

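The crop confirms the white prism: its long axis in the top view runs from lower right to upper left, and the end towards the robot carries the notch of the hollow. The knob's bar is at about -35° azimuth, with its top centre at top (520,224), scene (249,145).

Run:
```python
from h import *
pt,ps=arm.camera_params("top"),arm.camera_params("scene")
X,e=cross(ray(pt,(520,224)),ray(ps,(249,145.4)));print("bar top",X.round(1),e)
a,b=plane(pt,(515,233),X[2]),plane(pt,(519.6,226.4),X[2]);print("bar az",np.degrees(np.arctan2(*(b-a)[1::-1])))
a,b=plane(pt,(309.5,262.3),44),plane(pt,(318.7,284),44);print(a.round(),b.round(),"dish az",np.degrees(np.arctan2(*(b-a)[1::-1])),np.linalg.norm(a-b))
g=np.array([X[0],X[1],200]);print(totool(g), Rn.from_quat(arm.read_state()["ee_rot"]).as_matrix().round(3))
pw=arm.camera_params("wrist");s=arm.read_state();Rt=Rn.from_quat(s["ee_rot"])
print("cam in tool",totool(-np.array(pw["R"]).T@pw["t"]),(np.array(pw["R"])@Rt.as_matrix()).round(3),pw["intrinsics"][0])
```

```text
bar top [ 584.3 -277.5  114.9] 0.6089220082692997
bar az -39.087951795557025
[532. 108.  44.] [490.  91.  44.] dish az -158.23944047978168 45.42418695431505
[-477.58434819  188.18624203   30.63660571] [[-0.956 -0.292 -0.001]
 [-0.292  0.956  0.002]
 [ 0.     0.002 -1.   ]]
cam in tool [  73.56652913   -0.45232364 -143.13239503] [[-0.     1.     0.001]
 [-0.956 -0.    -0.293]
 [-0.293 -0.001  0.956]] [367.22034893   0.         318.505123  ]
```

Call:
servo_tool:
  rows:
    - [[85,-50,20,0,0,0,0.1],[85,-110,44,5,0,0,0.28],[85,-170,68,10,0,0,0.46],[85,-230,91,15,0,0,0.64],[85,-290,114,20,0,0,0.82],[85,-350,138,20,0,0,0.96],[85,-410,162,20,0,0,0.96],[85,-460,181,20,0,0,0.96],[85,-478,188,20,0,0,0.96],[85,-478,188,20,0,0,0.96]]

```text
clock: 1.35
position: [586.6, -275.9, 210.0]
ee_rot: [0.324, 0.946, 0.0, -0.001]
contact_force: [-1.1, -0.3, -0.5]
gripper_width: 84.7
grasp_force: 0.0
```

Run:
```python
from h import *
s=arm.read_state();print(s["clock"],s["position"],s["joints"].round(3));p=arm.camera_params("wrist")
cv2.imwrite("pics/w1.png",arm.get_image("wrist")[...,::-1])
M=Rn.from_quat(s["ee_rot"]).as_matrix();print("y az",np.degrees(np.arctan2(M[1,1],M[0,1])),M[:,2])
print("expect bar top px",proj(p,[584.3,-278,115]))
```

```text
1.35 [ 586.58070402 -275.87613463  209.98758177] [-0.191  0.439  0.039 -0.    -1.173 -2.039]
y az 52.210312231429214 [-1.39653750e-03  6.39271909e-04 -9.99998821e-01]
expect bar top px [313.03398436 238.3046605 ]
```

View pics/w1.png

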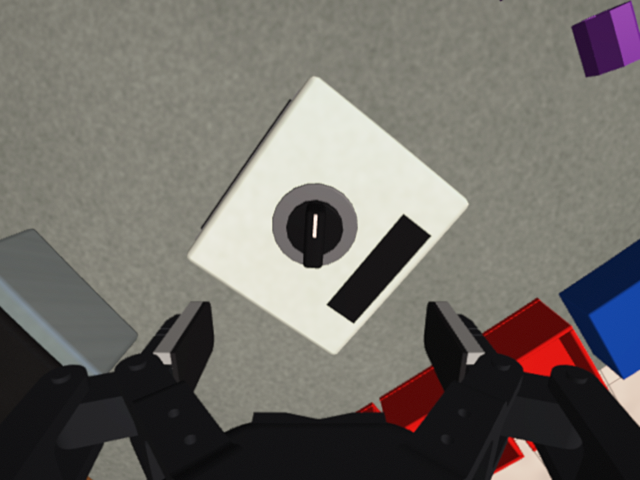

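The wrist view shows the bar from (314,202) to (313,268). It is aligned with the tool's x, with its centre at about -3 mm in tool y, as predicted.

Call:
servo_tool:
  rows:
    - [[60,1,-3,40,0,0,0],[45,1,-3,80,0,0,0],[40,1,-3,105,0,0,0],[40,1,-3,117,0,0,0],[0,1,-3,117,0,0,0],[0,1,-3,117,0,0,0],[0,1,-3,117,0,0,0],[0,1,-3,117,0,0,0],[0,1,-3,117,0,0,0]]

```text
clock: 2.52
position: [583.3, -277.9, 94.7]
ee_rot: [0.326, 0.946, 0.001, 0.001]
contact_force: [2.2, 6.3, -4.8]
gripper_width: 12.5
grasp_force: 60.6
```

Call:
servo_tool:
  rows:
    - [[0,0,0,0,0,0,-0.15],[0,0,0,0,0,0,-0.3],[0,0,0,0,0,0,-0.45],[0,0,0,0,0,0,-0.6],[0,0,0,0,0,0,-0.7],[0,0,0,0,0,0,-0.7]]

```text
clock: 3.28
position: [583.0, -279.1, 94.7]
ee_rot: [-0.018, 1.0, 0.0, 0.001]
contact_force: [3.0, 4.0, -5.5]
gripper_width: 12.7
grasp_force: 60.6
```

```bash
python3 -c "
from h import *
s=arm.read_state();print(s['wrist_torque'],s['contact_force'],s['joints'],s['gripper_width'],s['position'])"
```

```text
[ 0.96609023 -0.65092523  0.00420641] [ 3.01707374  4.0474108  -5.51633482] [-0.19724348  0.53668036 -0.1080131  -0.00144486 -0.9242682  -1.33698054] 12.722246524325513 [ 582.97772729 -279.11277008   94.71509103]
```

Not at the stop yet (vertical moment near 0). I'll go on in small steps.

Call:
servo_tool:
  rows:
    - [[0,0,0,0,0,0,-0.1],[0,0,0,0,0,0,-0.2],[0,0,0,0,0,0,-0.3],[0,0,0,0,0,0,-0.3]]

```text
clock: 3.78
position: [583.1, -279.5, 94.8]
ee_rot: [-0.163, 0.987, 0.0, 0.002]
contact_force: [2.2, 4.5, -4.0]
gripper_width: 12.6
grasp_force: 76.3
```

```bash
cat > st.py <<'E'
from h import *
s=arm.read_state();print(s['wrist_torque'],s['contact_force'],s['joints'].round(3),s['gripper_width'],s['position'])
E
python3 st.py
```

```text
[ 1.03060627 -0.91636892 -1.78395529] [ 2.17184664  4.45826254 -4.00529023] [-0.198  0.537 -0.107 -0.003 -0.924 -1.043] 12.60390749798238 [ 583.08637587 -279.46718757   94.76701821]
```

The stop is reached: the turning moment is -1.8 N m and the grip force rose. Releasing and rising.

Call:
servo_tool:
  rows:
    - [[0,0,0,0,0,0,0],[40,0,0,0,0,0,0.03],[50,0,0,0,0,0,0.03],[50,0,0,-30,0,0,0],[50,0,0,-80,0,0,0],[85,0,0,-130,0,0,0],[85,0,0,-150,0,0,0],[85,0,0,-150,0,0,0]]

```text
clock: 4.78
position: [582.9, -280.5, 247.1]
ee_rot: [-0.168, 0.986, -0.001, 0.002]
contact_force: [0.2, 0.5, -0.4]
gripper_width: 84.9
grasp_force: 0.0
```

```bash
cat >> h.py <<'E'
def tgt(az,pitch,flip=True):
    a,p=np.radians([az,pitch]); z=np.array([np.cos(a)*np.cos(p),np.sin(a)*np.cos(p),-np.sin(p)])
    y=np.array([-np.sin(a),np.cos(a),0])*(-1 if flip else 1); return np.c_[np.cross(y,z),y,z]
def rel(X,M,s=None):
    s=s or arm.read_state(); R0=Rn.from_quat(s["ee_rot"])
    return totool(X,s).round(1),(R0.inv()*Rn.from_matrix(M)).as_rotvec().round(3)
E
python3 - <<'E'
from h import *
exec(open("st.py").read().split("\n",1)[1])
I=arm.get_image("top");cv2.imwrite("pics/top1.png",I[...,::-1])
w=arm.get_image("wrist");p=arm.camera_params("wrist")
u,v=proj(p,[584.3,-278,115]).astype(int);print(u,v)
g=cv2.cvtColor(w,cv2.COLOR_RGB2GRAY)[v-90:v+90,u-90:u+90]
cv2.imwrite("pics/w2.png",cv2.resize(w[max(0,v-90):v+90,u-90:u+90,::-1],(400,400)))
print(rel([430,46,245],tgt(21.8,89.9)))
E
```

```text
[0.01752951 0.04485154 0.00297187] [ 0.24166435  0.48102675 -0.37151437] [-1.980e-01  4.100e-01  8.700e-02  1.000e-03 -1.242e+00 -1.035e+00] 84.85999749618313 [ 582.87983929 -280.47188669  247.07236266]
320 230
(array([ 35.3, 357.5,  -1.2]), array([-5.000e-03, -2.000e-03,  3.098e+00]))
```

View pics/w2.png

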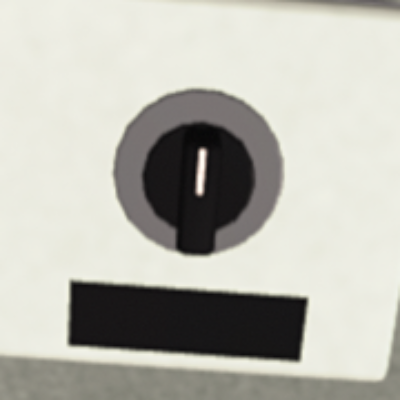

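The knob's bar is now square to the unit's grille (image vertical), so it is at the stop. Now to the dish, turning the gripper ccw so the camera ends up on the upper side.

Call:
servo_tool:
  rows:
    - [[85,4,36,0,0,0,-0.18],[85,8,72,0,0,0,-0.36],[85,12,108,0,0,0,-0.54],[85,15,144,0,0,0,-0.72],[85,18,180,0,0,0,-0.9],[85,22,216,0,0,0,-1.08],[85,25,252,0,0,0,-1.26],[85,28,288,0,0,0,-1.44],[85,32,324,0,0,0,-1.62],[85,35,357,0,0,0,-1.8]]

```text
clock: 6.12
position: [429.8, 46.0, 242.7]
ee_rot: [0.878, -0.479, -0.001, 0.002]
contact_force: [0.0, 0.2, 1.1]
gripper_width: 84.8
grasp_force: 0.0
```

Call:
servo_tool:
  rows:
    - [[85,0,0,0,0,0,-0.18],[85,0,0,0,0,0,-0.36],[85,0,0,0,0,0,-0.54],[85,0,0,0,0,0,-0.72],[85,0,0,0,0,0,-0.9],[85,0,0,0,0,0,-1.08],[85,0,0,0,0,0,-1.26],[85,0,0,0,0,0,-1.38],[85,0,0,0,0,0,-1.38]]

```text
clock: 7.25
position: [430.5, 45.1, 242.9]
ee_rot: [0.983, 0.186, -0.002, 0.0]
contact_force: [0.3, 0.8, -0.3]
gripper_width: 85.3
grasp_force: 0.0
```

```bash
python3 st.py; python3 -c "
from h import *
print(rel([430,46,160],tgt(21.8,45)))"
```

```text
[-0.05432293  0.01535354 -0.04121977] [ 0.30920474  0.81712308 -0.31913391] [ 0.483  0.042 -0.41  -0.    -1.122  1.462] 85.28548019742624 [430.54392754  45.14901404 242.93344656]
(array([ 0.1, -1. , 82.9]), array([ 0.003,  0.789, -0.006]))
```

Call:
servo_tool:
  rows:
    - [[85,0,-1,0,0,0.16,0],[85,0,-1,0,0,0.32,0],[85,0,-1,20,0,0.48,0],[85,0,-1,40,0,0.64,0],[85,0,-1,65,0,0.788,0],[85,0,-1,83,0,0.788,0],[85,0,-1,83,0,0.788,0]]

```text
clock: 8.12
position: [385.9, 19.5, 236.2]
ee_rot: [0.917, 0.178, 0.348, -0.079]
contact_force: [-0.3, 0.5, -0.0]
gripper_width: 84.2
grasp_force: 0.0
```

```bash
python3 st.py
python3 - <<'E'
from h import *
s=arm.read_state();p=arm.camera_params("wrist");w=arm.get_image("wrist")
cv2.imwrite("pics/w3.png",w[...,::-1])
print(Rn.from_quat(s["ee_rot"]).as_matrix().round(3)[:,1:], proj(p,[523,83,22]))
E
```

```text
[-0.49644773  1.22040979 -0.02252424] [-0.32810271  0.49209887 -0.00568361] [ 0.496 -0.378 -1.069  0.344 -0.16   1.14 ] 84.22696316277977 [385.91403492  19.5066393  236.1825334 ]
[[ 0.382  0.61 ]
 [-0.924  0.269]
 [-0.021 -0.746]] [316.10159415 223.8520708 ]
```

View pics/w3.png

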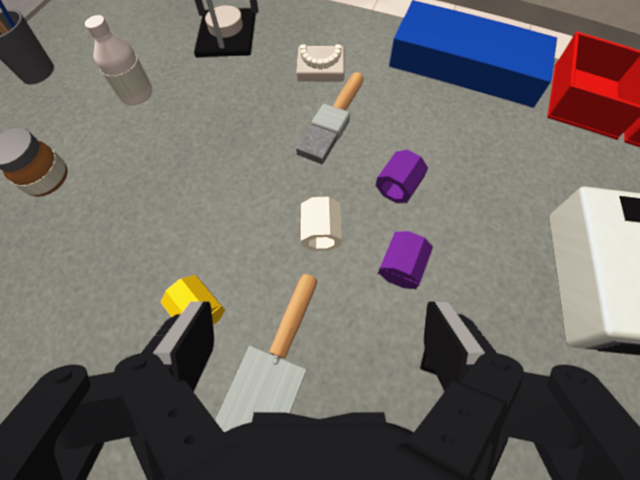

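The wrist view shows the dish at (321,222), its hollow facing the camera (mouth at (321,241)), so the direction is confirmed. The arm is at the limits of j3 and j5 here, so I'll fit its planar geometry to choose a feasible tilt.

```bash
cat > kin.py <<'E'
from h import *
from scipy.optimize import least_squares
# planar+wrist: Rz(j1-.255) * shoulder/elbow pitch, j4 roll about forearm, j5 pitch, tool
D=[([182.65,-597.17,230.3],[-1.0154,.3855,.0068,-.0004,-1.194,-.2586]),([586.58,-275.88,209.99],[-.191,.439,.039,0,-1.173,-2.039]),
([582.98,-279.11,94.72],[-.1972,.5367,-.108,-.0014,-.9243,-1.337]),([582.88,-280.47,247.07],[-.198,.41,.087,.001,-1.242,-1.035]),
([430.54,45.15,242.93],[.483,.042,-.41,0,-1.122,1.462]),([385.91,19.51,236.18],[.496,-.378,-1.069,.344,-.16,1.14])]
r=lambda ax,a:Rn.from_rotvec(np.array(ax,float)*a).as_matrix()
X,Y,Z=np.eye(3)
def fk(q,P):
    r0,A,B,C,Dd,Lt,c,j1o=P
    R1=r(Z,q[0]-j1o);p=R1@[r0,0,0]+Z*c
    R2=R1@r(Y,q[1]);p=p+R2@[B,0,A]
    R3=R2@r(Y,-q[2]);p=p+R3@[C,0,Dd]
    R4=R3@r(X,q[3])@r(Y,-q[4]);p=p+R4@[Lt,0,0]
    R=R4@np.c_[-Z,Y,X]   # tool at j6=0: z=x ; up to roll
    return p,R4
def sg(P):return np.concatenate([fk(q,P)[0]-x for x,q in D]+[[(P[5]-230)*.01,(P[2])*.01,(P[4])*.01]])
f=least_squares(sg,[0,300,0,300,0,230,300,.255]);P=f.x
if __name__=="__main__":
    print(P.round(1),f.fun.round(1)); print(fk(D[-1][1],P)[1][:,0])
def ik(pos,z,q0):
    lo=[-3.1,-1.19,-1.05,-3,-2.95,-.2];hi=[3.1,2.04,1.39,2,-.2,3]
    g=lambda q:np.r_[(fk(q,P)[0]-pos)/100,fk(q,P)[1][:,0]-z]
    s=least_squares(lambda q:np.r_[g(np.r_[q,0])],q0,bounds=(lo[:5],[2.9,2,1.39,2,-.17]));return s.x.round(2),abs(s.fun).max()
if __name__=="__main__":
    c=np.array([523,83,22.])
    for ph in(40,45,50,55,60,65,70):
        M=tgt(21.8,ph);z=M[:,2];o=[]
        for st in(0,60,120):o.append(ik(c+(19-st)*z,z,[.5,.5,-.5,.1,-.6]))
        best=[]
        for az,pos in((5,[450,40,230]),(5,[520,40,230]),(5,[400,40,200])):
            z2=tgt(az,ph+90)[:,2];best.append(ik(pos,z2,[.4,.3,.5,0,-2]))
        print(ph,*o,"|",*best)
E
python3 kin.py
```

```text
[3.220e+01 5.204e+02 3.990e+01 3.789e+02 1.820e+01 2.949e+02 1.793e+02
 3.000e-01] [-14.   -2.7  -1.9 -12.2 -17.4  -2.3  -8.8 -18.9   3.4 -12.1 -15.7  -4.3
   2.3  43.4  10.6 -21.   76.4  -5.5   0.6   0.4   0.2]
[ 0.63842285  0.19433963 -0.74474719]
40 (array([ 0.15,  0.52, -0.87,  2.  , -0.61]), np.float64(0.2691173367944943)) (array([ 0.1 ,  0.4 , -0.98,  2.  , -0.63]), np.float64(0.23018629949425556)) (array([ 0.13,  0.21, -1.05,  2.  , -0.46]), np.float64(0.20485639102742115)) | (array([ 0.37,  0.47, -0.05,  0.  , -1.76]), np.float64(2.1899495550314895e-11)) (array([ 0.36,  0.59,  0.19, -0.01, -1.86]), np.float64(7.860423423267093e-11)) (array([ 0.38,  0.41, -0.23,  0.01, -1.62]), np.float64(1.9895196601282807e-15))
45 (array([ 0.21,  0.49, -0.85,  2.  , -0.48]), np.float64(0.23896139055367344)) (array([ 0.17,  0.35, -0.96,  2.  , -0.49]), np.float64(0.19614073018119904)) (array([ 0.14,  0.19, -1.05,  2.  , -0.45]), np.float64(0.1423223389227124)) | (array([ 0.37,  0.51, -0.01,  0.  , -1.83]), np.float64(1.5069190340000206e-12)) (array([ 0.36,  0.64,  0.23, -0.01, -1.95]), np.flo
[... 1818 characters left out ...]
09,  0.  , -2.11]), np.float64(6.177010014596362e-10)) (array([ 0.36,  0.82,  0.37, -0.01, -2.25]), np.float64(8.454348332520567e-14)) (array([ 0.38,  0.65, -0.1 ,  0.01, -1.96]), np.float64(2.4147350785597155e-14))
70 (array([ 0.35,  0.45, -0.76,  1.22, -0.17]), np.float64(0.05275192781138524)) (array([ 0.38,  0.3 , -0.78,  0.57, -0.18]), np.float64(6.494360604847316e-14)) (array([ 0.36,  0.16, -0.76,  0.32, -0.32]), np.float64(2.900219442381058e-10)) | (array([ 0.37,  0.74,  0.11,  0.  , -2.17]), np.float64(1.1368683772161603e-15)) (array([ 0.36,  0.86,  0.39, -0.01, -2.32]), np.float64(2.803868248690833e-13)) (array([ 0.38,  0.69, -0.08,  0.01, -2.02]), np.float64(1.1368683772161603e-15))
```

```bash
sed -i 's/p=R1@\[r0,0,0\]+Z\*c/p=R1@[r0,-160,0]+Z*c/; s/R1=r(Z,q\[0\]-j1o)/R1=r(Z,q[0])/' kin.py; python3 kin.py
```

```text
[ 2.100e+00  5.631e+02  2.540e+01  3.977e+02 -7.500e+00  3.437e+02
  2.145e+02  3.000e-01] [ -0.5  -0.1  -1.3  -1.3  -0.3  -2.1  -0.7  -0.8   2.    0.1   0.6  -3.3
   2.1   1.    8.9 -12.3  21.8  -4.2   1.1   0.3  -0.1]
[ 0.55945027  0.36382279 -0.74474719]
40 (array([ 0.25,  0.51, -0.77,  2.  , -0.36]), np.float64(0.39566419597519026)) (array([ 0.24,  0.38, -0.87,  2.  , -0.35]), np.float64(0.371264008875744)) (array([ 0.25,  0.23, -0.97,  2.  , -0.32]), np.float64(0.3323771498934768)) | (array([ 0.33,  0.53,  0.03,  0.16, -1.76]), np.float64(1.145849637396168e-11)) (array([ 0.3 ,  0.64,  0.25,  0.14, -1.87]), np.float64(1.1928424914486868e-10)) (array([ 0.36,  0.48, -0.15,  0.17, -1.62]), np.float64(9.094947017729283e-15))
45 (array([ 0.31,  0.49, -0.77,  2.  , -0.25]), np.float64(0.34724102735027007)) (array([ 0.32,  0.35, -0.87,  2.  , -0.23]), np.float64(0.31551360194598804)) (array([ 0.35,  0.19, -0.96,  2.  , -0.18]), np.float64(0.2679760110162732)) | (array([ 0.32,  0.58,  0.07,  0.17, -1.83]), np.float64(1.9326762412674725e-13)) (array([ 0.29,  0.7 ,  0.31,  0.15, -1.95]), n
[... 1826 characters left out ...]
.21,  0.22, -2.11]), np.float64(1.109667913112844e-13)) (array([ 0.27,  0.9 ,  0.47,  0.22, -2.26]), np.float64(6.915357175785175e-12)) (array([ 0.32,  0.74,  0.02,  0.23, -1.97]), np.float64(1.2106145530488277e-09))
70 (array([ 0.5 ,  0.46, -0.71, -0.29, -0.17]), np.float64(0.08423453985011994)) (array([ 0.5 ,  0.31, -0.77, -0.25, -0.17]), np.float64(0.021708367044041388)) (array([ 0.5 ,  0.16, -0.78, -0.15, -0.29]), np.float64(1.354472090042691e-13)) | (array([ 0.3 ,  0.83,  0.23,  0.24, -2.17]), np.float64(1.9057533329203125e-12)) (array([ 0.27,  0.94,  0.5 ,  0.24, -2.33]), np.float64(1.1664951671264134e-10)) (array([ 0.32,  0.79,  0.04,  0.24, -2.03]), np.float64(7.771561172376096e-16))
```

```bash
sed -i 's/r(X,q\[3\])/r(X,-q[3])/; s/for ph in(40.*/for ph in(60,65,70,75,80):/; s/for st in(0,60,120)/for st in(0,120)/' kin.py; python3 kin.py
python3 - <<'E'
from h import *
c=np.array([523,83,22.]);M=tgt(21.8,75);print(rel(c-101*M[:,2],M))
E
```

```text
[ 4.000e-01  5.681e+02  2.310e+01  4.017e+02 -1.150e+01  3.529e+02
  2.234e+02  3.000e-01] [ -0.1  -0.1  -1.2  -0.8  -0.3  -2.   -0.8   0.    1.7   0.7  -0.1  -3.1
   0.3   0.1   8.5   6.3 -10.7  -3.9   1.2   0.2  -0.1]
[ 0.61059259  0.26931081 -0.74474719]
60 (array([ 0.57,  0.46, -0.83,  2.  , -0.17]), np.float64(0.1283391109113443)) (array([ 0.6 ,  0.14, -1.  ,  2.  , -0.17]), np.float64(0.0424038829297933)) | (array([ 0.3 ,  0.75,  0.2 , -0.21, -2.05]), np.float64(6.494804694057166e-15)) (array([ 0.28,  0.86,  0.46, -0.2 , -2.2 ]), np.float64(1.3483103522560214e-12)) (array([ 0.32,  0.71,  0.02, -0.22, -1.91]), np.float64(3.7414515929867775e-14))
65 (array([ 0.57,  0.46, -0.83,  2.  , -0.17]), np.float64(0.10198426365739104)) (array([ 0.52,  0.15, -0.86,  0.4 , -0.17]), np.float64(0.015779028702740394)) | (array([ 0.3 ,  0.8 ,  0.23, -0.22, -2.12]), np.float64(5.543898673465719e-13)) (array([ 0.27,  0.91,  0.49, -0.22, -2.27]), np.float64(2.2602364424528787e-11)) (array([ 0.32,  0.76,  0.04, -0.23, -1.97]), np.float64(5.684341886080802e-16))
70 (array([ 0.5 ,  0.46, -0.7 ,  0.29,
[... 544 characters left out ...]
  0.89,  0.27, -0.25, -2.24]), np.float64(5.2801283345615956e-11)) (array([ 0.27,  1.  ,  0.55, -0.26, -2.4 ]), np.float64(2.2737367544323206e-15)) (array([ 0.31,  0.86,  0.09, -0.25, -2.09]), np.float64(1.6081003195722587e-12))
80 (array([ 0.48,  0.48, -0.65,  0.06, -0.28]), np.float64(3.0211805279733994e-11)) (array([ 0.48,  0.24, -0.58,  0.03, -0.58]), np.float64(8.120637495778738e-11)) | (array([ 0.29,  0.93,  0.28, -0.27, -2.3 ]), np.float64(2.780569730020943e-10)) (array([ 0.27,  1.05,  0.56, -0.28, -2.46]), np.float64(2.2737367544323206e-15)) (array([ 0.31,  0.9 ,  0.1 , -0.26, -2.15]), np.float64(5.2318682719487696e-11))
(array([ 16.1,  -4.3, 169.6]), array([-0.023, -0.465,  0.001]))
```

Run:
```python
from h import *
c=np.array([523,83,22.]);M=tgt(21.8,80);print(rel(c-101*M[:,2],M))
```

```text
(array([ 23.8,  -4.2, 173.9]), array([-0.023, -0.552,  0.002]))
```

Call:
servo_tool:
  rows:
    - [[85,0,0,0,0,-0.18,0],[85,0,0,0,0,-0.36,0],[85,0,0,0,0,-0.54,0],[85,0,0,0,0,-0.54,0],[85,0,0,0,0,-0.54,0]]

```text
clock: 8.8
position: [386.0, 19.7, 234.0]
ee_rot: [0.977, 0.193, 0.088, -0.027]
contact_force: [-0.2, -0.3, -0.6]
gripper_width: 85.0
grasp_force: 0.0
```

```bash
python3 st.py
python3 - <<'E'
from h import *
c=np.array([523,83,22.]);M=tgt(21.8,80);print(rel(c-101*M[:,2],M))
E
```

```text
[-0.20467598  0.36337163  0.0311619 ] [-0.15855719 -0.26408925 -0.55060767] [ 0.474 -0.137 -0.612 -0.005 -0.911  1.49 ] 84.99937499187114 [386.01169058  19.661649   233.96370891]
(array([110.5,  -4.2, 135. ]), array([-0.021, -0.009,  0.008]))
```

Commanded equals reached, so moves are dependable. Going to the standoff.

Call:
servo_tool:
  rows:
    - [[85,45,-2,40,0,0,0],[85,80,-4,80,-0.02,-0.01,0.01],[85,110,-4,115,-0.02,-0.01,0.01],[85,110,-4,135,-0.02,-0.01,0.01],[85,110,-4,135,-0.02,-0.01,0.01],[85,110,-4,135,-0.02,-0.01,0.01]]

```text
clock: 9.55
position: [506.7, 76.4, 124.6]
ee_rot: [0.978, 0.188, 0.087, -0.017]
contact_force: [-0.0, 0.5, 0.4]
gripper_width: 85.0
grasp_force: 0.0
```

```bash
python3 st.py
python3 - <<'E'
from h import *
p=arm.camera_params("wrist");w=arm.get_image("wrist");np.save("w4.npy",w)
hsv=cv2.cvtColor(w,cv2.COLOR_RGB2HSV)
u,v=proj(p,[523,83,22]).astype(int);print(u,v)
c=np.ascontiguousarray(w[v-100:v+100,u-133:u+133,::-1])
cv2.imwrite("pics/w4.png",cv2.resize(c,(798,600),interpolation=cv2.INTER_CUBIC))
E
```

```text
[-0.15624317  0.31857269  0.0010467 ] [-0.01865002  0.45763433  0.37149613] [ 0.476  0.231 -0.547  0.028 -0.615  1.453] 85.0360008352689 [506.68787514  76.42124056 124.61211072]
317 239
```

View pics/w4.png

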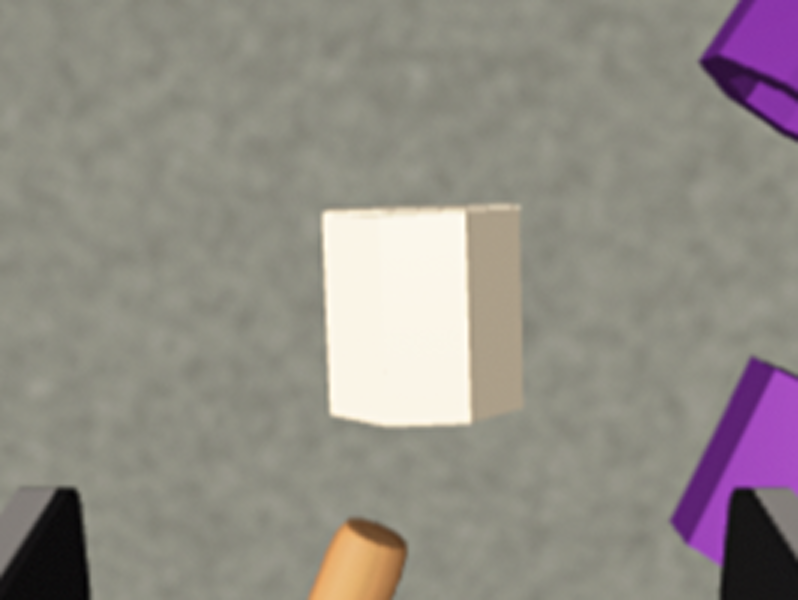

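The crop shows the dish: silhouette corners at (323,212), (330,414), (520,206) and (522,408) (edges 31 mm up), with the right edge of the top flat at (467,210)–(471,423). The spatula handle lies below it, tip at (375,525).

Run:
```python
from h import *
p=arm.camera_params("wrist")
f=lambda a,z:plane(p,(184+a[0]/3,139+a[1]/3),z)
L1,L2,R1,R2=[f(a,31) for a in((323,212),(330,414),(520,206),(522,408))]
T1,T2=f((467,210),44),f((471,423),44)
az=lambda a,b:np.degrees(np.arctan2(*(a-b)[1::-1]))
print("width",np.linalg.norm(L1-R1),np.linalg.norm(L2-R2),"len",np.linalg.norm(L1-L2),np.linalg.norm(R1-R2),np.linalg.norm(T1-T2))
print("az",az(L1,L2),az(R1,R2),az(T1,T2))
c=(L1+L2+R1+R2)/4;c[2]=22;A=np.mean([az(L1,L2),az(R1,R2),az(T1,T2)]);print(c,A)
M=tgt(A,80);print("yaw now",arm.read_state()["ee_rot"]);print(rel(c+16*M[:,2],M))
```

```text
width 44.33102324582051 44.148901789785384 len 46.34194806615812 46.291607165216035 46.33619203499048
az 23.266023493263425 23.040293656658545 23.232102698595515
[524.39391457  77.94173637  22.        ] 23.179473282839158
yaw now [ 0.9780463   0.18810342  0.08793773 -0.01759251]
(array([ -2.1,   5.3, 120.4]), array([ 0.003, -0.005, -0.024]))
```

Call:
servo_tool:
  rows:
    - [[85,-2,5,30,0,0,-0.024],[85,-2,5,70,0,-0.005,-0.024],[85,-2,5,100,0,-0.005,-0.024],[85,-2,5,119,0,-0.005,-0.024],[85,-2,5,119,0,-0.005,-0.024],[0,-2,5,119,0,-0.005,-0.024],[0,-2,5,119,0,-0.005,-0.024],[0,-2,5,119,0,-0.005,-0.024],[0,-2,5,119,0,-0.005,-0.024],[0,-2,5,119,0,-0.005,-0.024]]

```text
clock: 10.85
position: [527.3, 79.6, 8.0]
ee_rot: [0.976, 0.2, 0.086, -0.016]
contact_force: [-1.8, 0.6, 6.4]
gripper_width: 43.1
grasp_force: 61.8
```

```bash
python3 st.py
python3 - <<'E'
from h import *
s=arm.read_state();R=Rn.from_quat(s["ee_rot"]).as_matrix();print(R.round(3))
print(rel(s["position"]+[-20,0,270],R))
E
```

```text
[-0.00883087  0.64254316  0.00885649] [-1.76450828  0.56605835  6.38939717] [ 0.461  0.454 -0.616  0.04  -0.326  1.477] 43.09065752115666 [527.33285698  79.61183077   7.99316552]
[[ 0.905  0.393  0.161]
 [ 0.388 -0.919  0.066]
 [ 0.174  0.003 -0.985]]
(array([  29. ,   -7.1, -269.1]), array([-0., -0.,  0.]))
```

Call:
servo_tool:
  rows:
    - [[0,9,0,-49,0,0,0],[0,15,0,-90,0,0,0],[0,15,-3,-140,0,0,0],[0,10,-6,-190,0,0,0],[0,0,-9,-240,0,0,0],[0,-7,-12,-285,0,0,0],[0,-7,-12,-285,0,0,0],[0,-7,-12,-285,0,0,0]]

```text
clock: 11.85
position: [469.2, 68.9, 285.1]
ee_rot: [0.976, 0.2, 0.084, -0.016]
contact_force: [0.2, 0.6, -2.5]
gripper_width: 42.9
grasp_force: 62.3
```

Call:
servo_tool:
  rows:
    - [[0,0,0,0,0,-0.1,0],[0,0,0,0,0,-0.25,0],[0,0,0,0,0,-0.4,0],[0,0,0,0,0,-0.55,0],[0,0,0,0,0,-0.7,0],[0,0,0,0,0,-0.85,0],[0,0,0,0,0,-1.0,0],[0,0,0,0,0,-1.15,0],[0,0,0,0,0,-1.3,0],[0,0,0,0,0,-1.3,0]]

```text
clock: 13.1
position: [470.5, 69.5, 280.7]
ee_rot: [0.826, 0.168, -0.527, 0.108]
contact_force: [-0.8, -0.8, -2.2]
gripper_width: 42.9
grasp_force: 62.4
```

```bash
python3 st.py
```

```text
[ 0.93291661 -2.12557101  0.02301527] [-0.75633403 -0.78084106 -2.22725827] [ 0.457  0.668  0.203 -0.061 -2.24   1.508] 42.91596895386811 [470.52323167  69.50318825 280.66861276]
```

Call:
servo_tool:
  rows:
    - [[0,0,0,0,0,-0.1,0],[0,0,0,0,0,-0.2,0],[0,0,0,0,0,-0.27,0],[0,0,0,0,0,-0.27,0],[0,0,0,0,0,-0.27,0],[0,0,0,0,0,-0.27,0]]

```text
clock: 13.85
position: [470.3, 69.0, 286.8]
ee_rot: [0.751, 0.153, -0.629, 0.13]
contact_force: [0.0, -1.0, -0.9]
gripper_width: 43.0
grasp_force: 62.5
```

```bash
python3 st.py
python3 - <<'E'
from h import *
s=arm.read_state();R=Rn.from_quat(s["ee_rot"]).as_matrix();print("mouth dir",R@[-.985,0,-.174],s["clock"])
g=s["position"]-19*R[:,2];print(g)
pan=[]
for n in("top","scene"):
    p=arm.camera_params(n);u,v=proj(p,g).astype(int);I=arm.get_image(n)
    pan.append(cv2.resize(I[max(0,v-60):v+60,max(0,u-60):u+60,::-1],(400,400),interpolation=cv2.INTER_CUBIC))
cv2.imwrite("pics/end.png",np.hstack(pan))
E
```

```text
[ 0.99406479 -2.32605549  0.01685192] [ 0.00651212 -0.9740271  -0.91173351] [ 0.455  0.765  0.219 -0.075 -2.418  1.503] 43.00966640715169 [470.31104373  69.01506795 286.77661424]
mouth dir [-0.00316313  0.001739    1.00024396] 13.85
[487.50728373  76.36954551 290.12340223]
```

View pics/end.png

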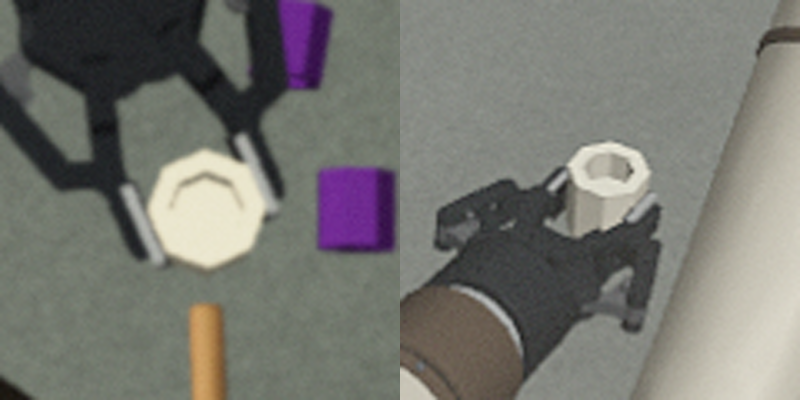

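Both views show the dish held in the fingers with its hollow facing straight up, about 29 cm above the bench and clear of everything. Handing in.

Call:
servo_tool:
  rows:
    - [[0,0,0,0,0,0,0],[0,0,0,0,0,0,0],[0,0,0,0,0,0,0],[0,0,0,0,0,0,0]]

```text
clock: 14.45
position: [470.3, 69.1, 285.9]
ee_rot: [0.75, 0.153, -0.63, 0.13]
contact_force: [-0.4, 0.9, -2.9]
gripper_width: 42.9
grasp_force: 62.5
```

```bash
python3 -c "
from bench import arm
print(arm.job_done())"
```

```text
the job is handed in; nothing more can be done
None
```

The suction knob is turned anticlockwise to its stop, and the white mixing well is held hollow-up about 29 cm above the bench, clear of everything. I handed the job in at 14.5 s; no verdict came back.

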